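# Lay out an overhauled rear hub in order of assembly

## Task

This bicycle rear hub has been overhauled: set its parts out on the mat as they go back on, in one straight line along the hub's axis, about a finger's width (20 mm) clear of each other. On the drive side of the hub comes the freehub body, then the cassette with its lockring lying centred on top, then the long end cap; on the disc side comes the short end cap. Each part stands the same way up as now, and the hub, tape roll, grease tub, lube bottle and wrench stay where they are.

Things in the scene. Friction and masses are not known exactly. Their poses are not given: they have to be found in the camera images.
- hub: bare aluminium hub shell, 80 mm long, lying level on its two 58 mm flanges; stays put. Origin on the mat under its middle (axis 29 mm above); x runs along its axis to the DRIVE side (at the start towards the robot's right, -y, within 0.2 rad), z up. Ends at x = +-40 mm. Drive end: collar 40 mm wide, 15 mm long, open toothed socket. Disc end: 50 mm wide, 7 mm thick disc with six bolt holes
- freehub_center (a point): freehub body, an aluminium cylinder with nine splines, 34 mm across and 38 mm tall, standing on its 36 mm wide, 5 mm high steel ring, with a dark bore 27 mm wide; 130 g. Point at its centre, half-way up (19 mm above its underside); z up along its axis
- cassette_center (a point): cassette, a steel cone of 8 toothed sprockets, largest down, 99 mm wide, 35.6 mm tall, 30 mm bore; 240 g. Grip its top three: 51, 55, 59 mm across the teeth, upper faces 35.6, 30.8, 26 mm above the underside; below are 67 mm (face at 21.2), 75 (16.4), 83 (11.6), 91 (6.8). Point at its centre, half-way up (17.8 mm over underside); z up
- lockring_center (a point): lockring, a flat steel ring 38 mm across and 8 mm tall with a 26 mm wide opening, lying flat; 20 g. Its place is on top of the cassette's smallest sprocket, where it just rests (no thread to turn). Point at its centre, half-way up (4 mm above its underside); z up along its axis
- long_cap_center (a point): long end cap, a slim aluminium tube 18 mm across and 32 mm tall, standing on its rim 22 mm wide and 5 mm high, bore 12 mm; 25 g. Point at its centre, half-way up (16 mm above its underside); z up along its axis
- short_cap_center (a point): short end cap, a low aluminium disc 30 mm across and 11 mm high with a nose 20 mm across on top, 16 mm tall in all, bore 13 mm; 25 g. Point at its centre, half-way up (8 mm above its underside); z up along its axis
- tape_roll: roll of orange rim tape, a ring 72 mm across with a 52 mm opening, 24 mm tall, lying flat among the parts; not part of the job, leave it. Origin at the centre of its underside
- grease_tub: white grease tub with black lid, 66 mm across, 55 mm tall, at the right; leave it. Origin at the centre of its underside
- lube_bottle: white lubricant bottle with red cap, 38 mm across, 115 mm tall, at the left; leave it. Origin at the centre of its underside
- cone_wrench: steel spanner 170 mm long lying at the mat's edge nearest the robot, to the right; leave it. Origin at the middle of its underside. The mat on which all these lie is 3 mm thick, its top at z = 0.003
Mind the look-alikes: they are no part of the job. Leave any purple or turquoise look-alike of the part that bears long_cap_center alone.

How it is judged:
By the outcome, as a careful person would: the job done as asked, in the order asked, and still so for the second after the job is handed in, with the robot touching nothing.
It also fails if it takes over 128 s, if anything falls off the work surface, if the arm or the gripper's body presses on something with over 40 N, if the wrist force passes 120 N, or if a joint passes its speed limit or range.

## Robot

A 7-joint arm with a two-finger parallel gripper is mounted at the origin on the work surface. World frame = base frame: x ahead of the robot, y to its left, z up, the work surface at z = 0. Lengths are in m, angles in rad, forces in N, time in s.
With the tool pointing down it reaches from about 0.425 to 0.925 m from the base axis. Payload 6.8 kg.
Tool frame: the origin (TCP) lies on the centre line of the jaws, within the pads' length; the fingertips stand 11 mm ahead of it and the grasp point (between the pads) lies 8 mm behind it; z points along the fingers, y is the direction in which the jaws open and shut (so a half turn about z gives the same grasp; the last joint's range is limited). The gripper opens to 85 mm and grips with 20 to 120 N. Pads are 22 mm wide; open, the fingers measure 114 mm over their backs; the gripper's body (76 mm by 85 mm) begins 54 mm behind the grasp point. The pads swing forward as they close: fully open they stand 13 mm farther back than shut.
Start: joints at [1.1, 0.477, 0.022, 1.555, -0.011, 1.109, -0.083], TCP at [0.24, -0.631, 0.242] pointing down, gripper open.
Joint ranges: [-2.96, 2.96], [-0.34, 2.1], [-1.41, 1.46], [0.24, 2.44], [-1.37, 4.51], [0.17, 1.92], [-2.96, 2.96]. Speed limits (rad/s): [2.39, 2.39, 3.14, 3.14, 3.14, 3.14, 3.14].

## Interface

Orientations are given as a rotation vector (axis times angle).
In Python, from bench import r gives the robot as it stands.
- The arm moves only by the tool send_rows, never from a script. Its argument "deltas" is a list of rows, each a list of 7 numbers: the opening, from 0 (shut) to 1 (fully open), then the shift along the tool's x, y, z as a fraction of full scale, then the turn, a rotation vector about the tool's x, y, z as a fraction of full scale. In form: [[hand, x, y, z, ax, ay, az], ...]. A call has 1 to 20 rows; each row is the pose to reach, as a shift and turn from the pose commanded when the call began, along the tool's axes at that moment, turning the shorter way round; what a row does not reach only later rows make up. Full scale, the value 1, is 150 mm for a shift and 180 degrees for a turn. A row lasts 1/12 s, in which the tool goes at most 41.7 mm and 7.16 degrees, less where a joint would pass 70% of its speed; a pose out of reach is approached as far as the arm can. A call with a number of a shift or a turn outside -1 to 1 is refused whole. A call with a gripper value outside its range is refused whole. The fingers move at their own pace and stop on an object; "squeeze" is the grip in N (left out, the last holds). Time passes only in rows, so rows that repeat a pose let the fingers close. It gives the time, the measured TCP pose, the force and the opening at its end, in the units of the state.
- r.get_obs(): the state, without advancing time (a new reading comes with each control period).
- r.grab_frame(name): name is "scene" or "side" or "wrist"; returns a dict with "pixels" (400x640x3 uint8, red, green, blue), "camera_matrix" (3x3 intrinsics, pixels), "rvec" (rotation vector, rad) and "tvec" (3), from world to camera coordinates, as OpenCV has them. Camera axes: x right, y down, z forward; pixel columns grow to the right and rows downward; lengths in m; the calibration is good to about 2 mm. A picture is of the moment at which its call begins. There is no depth.
- r.hand_in(): hands the job in, once; it reports no verdict.
The state is a dict: "clock": time; "joints": joint angles; "qvel": joint speeds; "tau": joint torques, N m; "tcp_pos": TCP position; "orientation": TCP orientation; "contact_force": force on the tool from outside, world axes, zero at the start; "moment": the same for the moment, N m; "grip_width": finger opening in m.
Only numpy, scipy, OpenCV 4.12 (cv2) and the standard library are available. Lean on these libraries where they do the work, as an engineer would, in place of code of your own. Each camera call takes 0.05 s, during which the arm holds its last target. There are 200 camera calls.

## Working session

There is one attempt and no reset: what is moved stays moved. The work goes in short steps, Python scripts to look and compute and a tool call to move; the robot and the scene stay as the last step left them, time stands still between calls to the robot, and variables do not carry over. Pictures are saved under pics/ and viewed, about 12 in all and at most 16, crops included, and the job is handed in when it is done.

Besides the shell and the picture viewer there is one more tool, called after "Emit:" in YAML: its name, and indented under it one key for each argument. send_rows: Moves the arm, as the interface text tells. Shift numbers are shares of 150 mm and turn numbers shares of 180 degrees, none past 1 either way. Its arguments: {"type":"object","properties":{"deltas":{"type":"array","items":{"type":"array","items":{"type":"number"}}},"squeeze":{"type":"number"}},"required":["deltas"]}

```bash
ls; mkdir -p pics; cat > h.py <<'E'
import numpy as np, cv2
from bench import r
def grab(n,save=None):
    f=r.grab_frame(n)
    if save: cv2.imwrite('pics/'+save,cv2.cvtColor(np.asarray(f['pixels']),cv2.COLOR_RGB2BGR))
    return f
def ray(f,uv,z):
    K=np.array(f['camera_matrix']);R=cv2.Rodrigues(np.array(f['rvec'],float))[0];t=np.array(f['tvec'],float).ravel()
    d=R.T@np.linalg.inv(K)@np.array([uv[0],uv[1],1.]);c=-R.T@t
    return c+d*(z-c[2])/d[2]
def proj(f,p):
    return cv2.projectPoints(np.array(p,float).reshape(-1,3),np.array(f['rvec'],float),np.array(f['tvec'],float),np.array(f['camera_matrix'],float),None)[0].reshape(-1,2)
E
python3 - <<'E'
from h import *
for n in ['scene','side','wrist']:
    f=grab(n,n+'0.png'); R=cv2.Rodrigues(np.array(f['rvec'],float))[0]
    print(n,(-R.T@np.array(f['tvec'],float).ravel()).round(3),R[2].round(2),f['camera_matrix'][0][0])
print(r.get_obs())
E
```

```text
pics
scene [ 1.04  -0.204  0.967] [-0.5   0.19 -0.84] 418.0730601198741
side [ 0.303 -1.047  0.717] [ 0.15  0.84 -0.52] 428.8492133658014
wrist [ 0.306 -0.605  0.374] [-0.26 -0.1  -0.96] 275.75439151860314
{'clock': 0.15, 'joints': array([ 1.09991425,  0.47763405,  0.0223463 ,  1.55615627, -0.01150834,
        1.10929542, -0.08310369]), 'qvel': array([-2.05668163e-03, -2.35903474e-03,  4.15759136e-04, -4.06430026e-03,
        2.98626741e-03,  6.47111281e-05,  1.79094795e-03]), 'tau': array([ 2.66135052e-03, -5.96929371e+01,  1.61021736e+00, -2.81493509e+01,
        1.27356313e-02,  6.54411982e-03, -6.42391484e-06]), 'tcp_pos': array([ 0.23939722, -0.63068372,  0.24156181]), 'orientation': array([-3.08874507e+00, -5.66515647e-01,  5.20993397e-04]), 'contact_force': array([-0.57168014,  0.32308865, -0.27910339]), 'moment': array([ 0.02994767, -0.01136808,  0.02594011]), 'grip_width': 0.08555346078312698}
```

View pics/scene0.png

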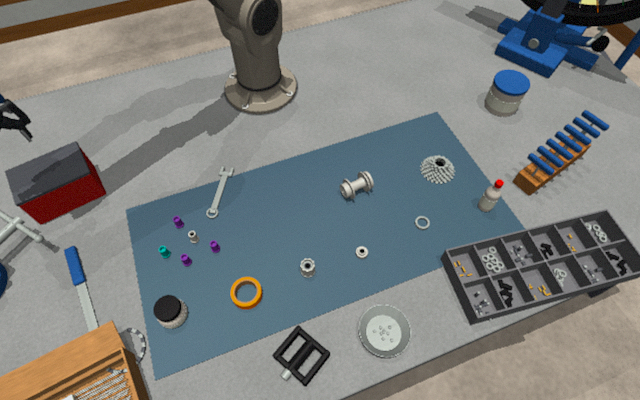

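View pics/side0.png

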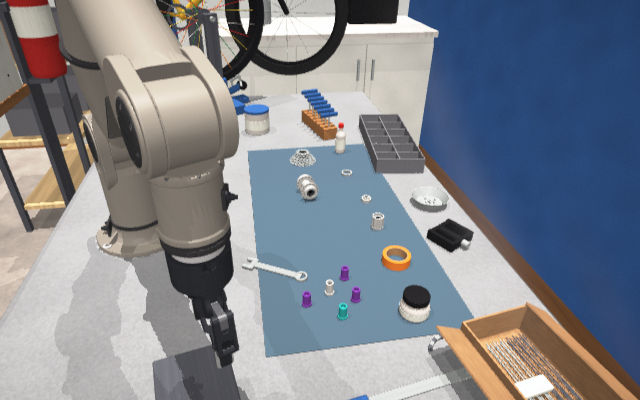

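```bash
python3 - <<'E'
import cv2
a=cv2.imread('pics/scene0.png')
c1=cv2.resize(a[145:245,320:480],None,fx=5,fy=5,interpolation=3)
c2=cv2.resize(a[160:300,140:340],None,fx=4,fy=4,interpolation=3)
cv2.imwrite('pics/c1.png',c1);cv2.imwrite('pics/c2.png',c2)
E
```

```text
(no output)
```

View pics/c1.png

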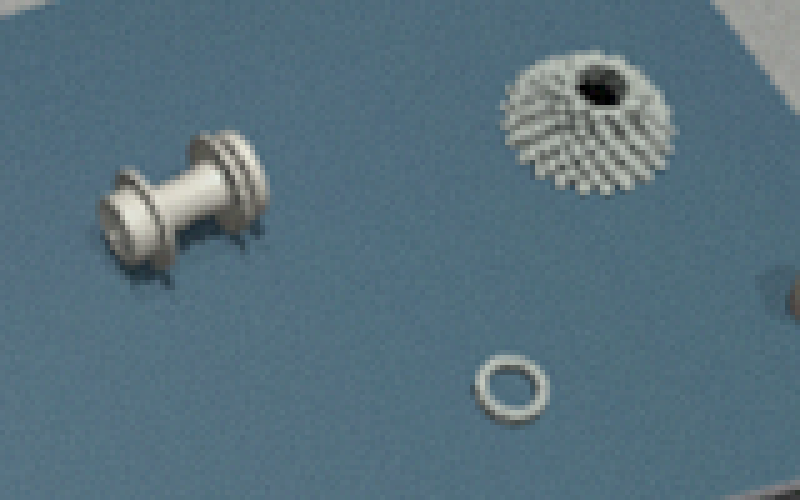

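View pics/c2.png

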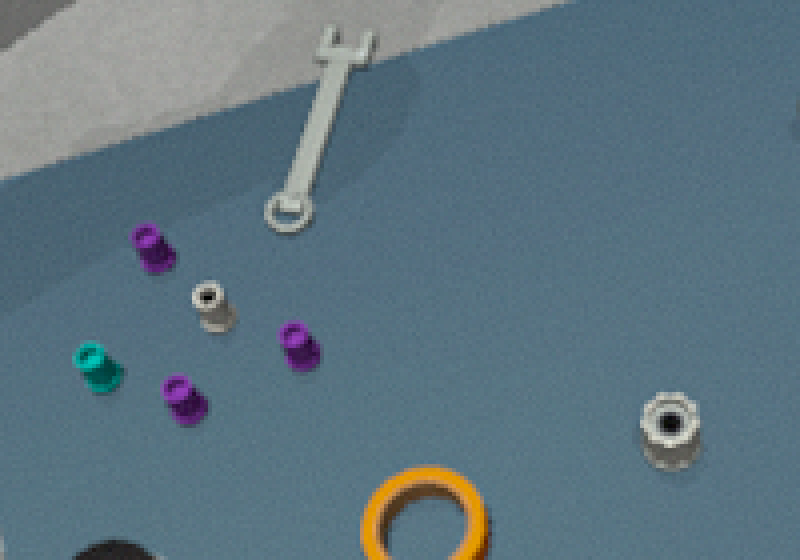

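Crops: hub drive collar face at ≈(344,191), disc at ≈(369,181); cassette bore (440,162); lockring (422,222); freehub top (307,266). The silver long cap's top is at (192,233). Its look-alikes, which I leave alone, are purple at (177,219), (184,255) and (213,242), and turquoise at (162,248).

```bash
python3 - <<'E'
from h import *
f=grab('scene')
T=.003
def c1(x,y):return (x/5+319.6,y/5+144.6)
def c2(x,y):return (x/4+139.6,y/4+159.6)
for n,p,z in [('cassette',c1(601,86),.0356),('cassette_base',c1(588,140),.0),('lock',c1(512,388),.006),('freehub',c2(671,424),.038),('long',c2(209,294),.032),
 ('purA',c2(147,234),.032),('purB',c2(295,332),.032),('purC',c2(178,384),.032),('turq',c2(91,352),.032),
 ('wr_ring',c2(289,212),.003),('wr_fork',c2(345,48),.003),('tape',c2(426,514),.024),('hub_drive_face',c1(120,230),.029),('hub_disc',c1(255,180),.029),
 ('short',(361.5,250),.016),('bottlebase',(488,209),0),('tub',(167,305),.055)]:
    print(n,ray(f,p,z+T).round(4))
E
```

```text
cassette [0.5086 0.3646 0.0386]
cassette_base [0.5188 0.36   0.003 ]
lock [0.6462 0.2385 0.009 ]
freehub [ 0.6617 -0.0866  0.041 ]
long [ 0.4698 -0.3239  0.035 ]
purA [ 0.4122 -0.3514  0.035 ]
purB [ 0.5158 -0.2801  0.035 ]
purC [ 0.5236 -0.3548  0.035 ]
turq [ 0.4824 -0.4002  0.035 ]
wr_ring [ 0.4112 -0.2645  0.006 ]
wr_fork [ 0.294  -0.1949  0.006 ]
tape [ 0.6555 -0.2383  0.027 ]
hub_drive_face [0.493  0.0813 0.032 ]
hub_disc [0.4905 0.1622 0.032 ]
short [0.6638 0.0559 0.019 ]
bottlebase [0.6738 0.4244 0.003 ]
tub [ 0.6406 -0.4114  0.058 ]
```

Emit:
send_rows:
  deltas:
    - [1,1,-0.65,0,0,0,0]
    - [1,1,-0.65,0,0,0,0]
    - [1,1,-0.65,0,0,0,0]
    - [1,1,-0.65,0,0,0,0]
    - [1,1,-0.65,0,0,0,0]
    - [1,1,-0.65,0,0,0,0]
    - [1,1,-0.65,0,0,0,0]
  squeeze: 40

```text
clock: 0.78
tcp_pos: [0.3455, -0.4864, 0.2424]
orientation: [3.089, 0.569, -0.0]
contact_force: [-0.6, -0.1, 0.9]
grip_width: 0.085
```

Emit:
send_rows:
  deltas:
    - [0.6,0.7,-0.6,0,0,0,-0.384]
    - [0.6,0.7,-0.6,0,0,0,-0.384]
    - [0.6,0.7,-0.6,0,0,0,-0.384]
    - [0.6,0.7,-0.6,0,0,0,-0.384]
    - [0.6,0.7,-0.6,0,0,0,-0.384]
    - [0.6,0.7,-0.6,0,0,0,-0.384]
    - [0.6,0.7,-0.6,0,0,0,-0.384]
    - [0.6,0.7,-0.6,0,0,0,-0.384]
    - [0.6,0.7,-0.6,0,0,0,-0.384]
    - [0.6,0.7,-0.6,0,0,0,-0.384]
    - [0.6,0.7,-0.6,0,0,0,-0.384]
    - [0.6,0.7,-0.6,0,0,0,-0.384]

```text
clock: 1.78
tcp_pos: [0.4103, -0.3671, 0.2421]
orientation: [-2.23, -2.213, 0.001]
contact_force: [0.5, 0.1, -0.2]
grip_width: 0.051
```

```bash
cat >> h.py <<'E'
from scipy.spatial.transform import Rotation as Ro
def go(p,ang=None):
    "deltas from measured pose to world target p (TCP); ang = world angle of tool x (deg), tool down"
    o=r.get_obs(); R=Ro.from_rotvec(o['orientation'])
    d=R.inv().apply(np.array(p)-o['tcp_pos'])/.15
    s='shift '+str(d.round(3))
    if ang is not None:
        a=np.deg2rad(ang); T=Ro.from_matrix(np.array([[np.cos(a),np.sin(a),0],[np.sin(a),-np.cos(a),0],[0,0,-1.]]))
        s+=' turn '+str(((R.inv()*T).as_rotvec()/np.pi).round(4))
    print(s)
def st():
    o=r.get_obs(); X=Ro.from_rotvec(o['orientation']).as_matrix()[:,0]
    print('t',round(o['clock'],2),'tcp',o['tcp_pos'].round(4),'ang',np.rad2deg(np.arctan2(X[1],X[0])).round(2),'F',np.round(o['contact_force'],1),'w',round(o['grip_width'],4),'j7',round(o['joints'][6],2))
E
python3 - <<'E'
from h import *
f=grab('wrist','w1.png');st()
print(proj(f,[[.4698,-.3239,.035],[.49,.12,.03]]))
E
```

```text
t 1.83 tcp [ 0.4105 -0.3667  0.2422] ang 89.6 F [-0.5 -0.8  0.4] w 0.0511 j7 0.52
[[ 369.22754789  144.74244723]
 [ 417.98906921 -437.26222238]]
```

View pics/w1.png

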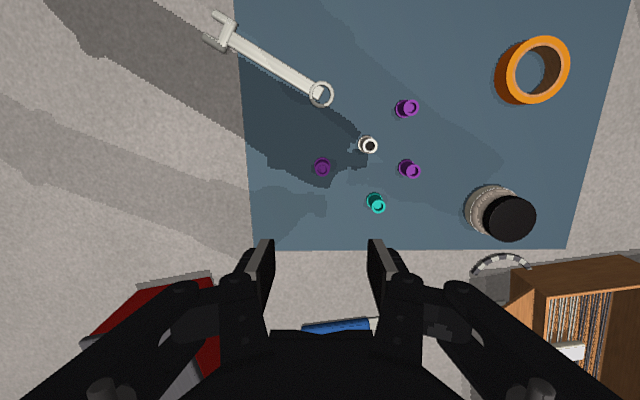

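The wrist view shows the silver cap at (368,145), matching the projection (369,145). The purple and turquoise ones are clear of it on every side.

```bash
python3 - <<'E'
from h import *
a=cv2.imread('pics/w1.png');f=grab('wrist')
hsv=cv2.cvtColor(a,cv2.COLOR_BGR2HSV)
sub=a[130:160,352:384].astype(int); m=(sub.sum(2)>430)
ys,xs=np.nonzero(m);uv=((xs.min()+xs.max())/2+352,(ys.min()+ys.max())/2+130);print(uv,xs.ptp() if hasattr(xs,'ptp') else np.ptp(xs),np.ptp(ys))
print(ray(f,uv,.033)); p=ray(f,uv,.033); go([p[0],p[1],.10],90)
E
```

```text
(np.float64(367.5), np.float64(144.0)) 19 16
[ 0.46824141 -0.32274414  0.033     ]
shift [0.293 0.382 0.948] turn [-0.0001  0.0001 -0.0019]
```

Emit:
send_rows:
  deltas:
    - [0.5,0.29,0.38,0.5,0,0,-0.002]
    - [0.5,0.29,0.387,0.94,0,0,-0.002]
    - [0.5,0.29,0.387,0.94,0,0,-0.002]
    - [0.5,0.29,0.387,0.94,0,0,-0.002]
    - [0.5,0.29,0.387,0.94,0,0,-0.002]
    - [0.5,0.29,0.387,0.94,0,0,-0.002]
    - [0.5,0.29,0.387,0.94,0,0,-0.002]
    - [0.5,0.29,0.387,0.94,0,0,-0.002]

```text
clock: 2.55
tcp_pos: [0.4701, -0.3238, 0.1036]
orientation: [2.216, 2.221, 0.0]
contact_force: [-0.2, 0.3, -0.0]
grip_width: 0.0428
```

```bash
python3 - <<'E'
from h import *
f=grab('wrist','w2.png');st();print(proj(f,[[.469,-.323,.035]]))
E
```

```text
t 2.6 tcp [ 0.4701 -0.3237  0.1036] ang 90.14 F [-0.  -0.   0.3] w 0.0425 j7 0.32
[[318.46698815 216.06869293]]
```

View pics/w2.png

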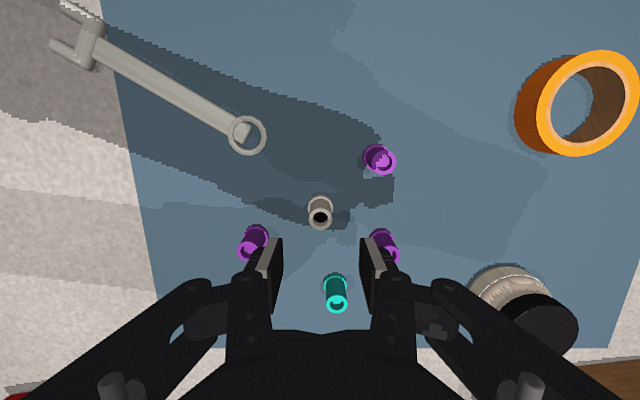

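Cap top at (320,216), 1 px from prediction, midway between the pads. Descending to grip.

Emit:
send_rows:
  deltas:
    - [0.5,0,0,0.25,0,0,0]
    - [0.5,0,0,0.45,0,0,0]
    - [0.5,0,0,0.53,0,0,0]
    - [0.5,0,0,0.53,0,0,0]
    - [0.5,0,0,0.53,0,0,0]
    - [0,0,0,0.53,0,0,0]
    - [0,0,0,0.53,0,0,0]
    - [0,0,0,0.53,0,0,0]
    - [0,0,0,0.53,0,0,0]
    - [0,0,0,0.53,0,0,0]
    - [0,0,0,0.53,0,0,0]
    - [0,0,0,0.53,0,0,0]
  squeeze: 30

```text
clock: 3.6
tcp_pos: [0.4708, -0.3227, 0.0238]
orientation: [2.214, 2.224, 0.001]
contact_force: [0.0, 0.4, 6.2]
grip_width: 0.0171
```

Emit:
send_rows:
  deltas:
    - [0,0,0,-0.1,0,0,0]
    - [0,0,0,-0.3,0,0,0]
    - [0,0,0,-0.5,0,0,0]
    - [0,0,0,-0.75,0,0,0]
    - [0,0.5,0,-0.9,0,0,0]
    - [0,0.99,0,-0.9,0,0,0]
    - [0,0.99,0,-0.9,0,0,0]
    - [0,0.99,0,-0.9,0,0,0]
    - [0,0.99,0,-0.9,0,0,0]
    - [0,0.99,0,-0.9,0,0,0]
    - [0,0.99,0,-0.9,0,0,0]

```text
clock: 4.52
tcp_pos: [0.469, -0.1743, 0.1575]
orientation: [2.216, 2.225, -0.0]
contact_force: [0.1, -0.2, 0.8]
grip_width: 0.0168
```

```bash
python3 - <<'E'
from h import *
f=grab('wrist','w3.png');st();go([.49,-.126,.16],90)
E
```

```text
t 4.57 tcp [ 0.4689 -0.1748  0.1572] ang 90.16 F [ 0.2 -0.2  0. ] w 0.0169 j7 0.08
shift [ 0.325  0.142 -0.019] turn [0.0002 0.0003 0.0009]
```

View pics/w3.png

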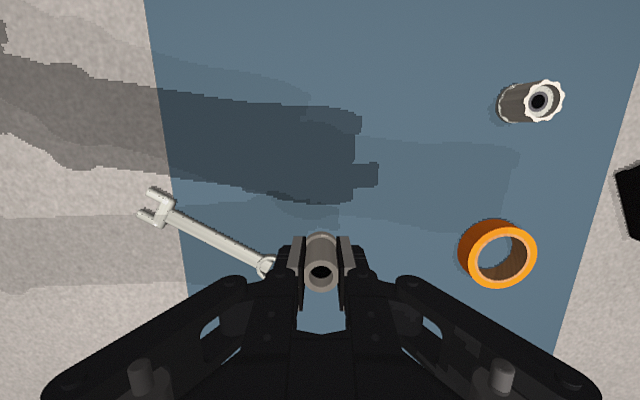

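Emit:
send_rows:
  deltas:
    - [0,0.3,0,-0.1,0,0,0]
    - [0,0.6,0,-0.3,0,0,0]
    - [0,1,0.14,-0.5,0,0,0]
    - [0,1,0.14,-0.5,0,0,0]
    - [0,1,0.14,-0.5,0,0,0]
    - [0,1,0.14,-0.5,0,0,0]
    - [0,1,0.14,-0.5,0,0,0]

```text
clock: 5.15
tcp_pos: [0.4892, -0.0248, 0.2315]
orientation: [2.218, 2.225, -0.001]
contact_force: [-1.3, 0.2, -1.0]
grip_width: 0.0167
```

Emit:
send_rows:
  deltas:
    - [0,0.3,0,0,0,0,0]
    - [0,0.5,0,0,0,0,0]
    - [0,0.5,0,0,0,0,0]
    - [0,0.5,0,0,0,0,0]
    - [0,0.5,0,0,0,0,0]

```text
clock: 5.57
tcp_pos: [0.4885, 0.0493, 0.2308]
orientation: [-2.219, -2.223, 0.003]
contact_force: [0.3, -0.5, -0.5]
grip_width: 0.0169
```

```bash
python3 - <<'E'
from h import *
f=grab('wrist','w4.png');st();print(proj(f,[[.492,.12,.03],[.493,.081,.03],[.4905,.162,.03]]))
a=cv2.imread('pics/w4.png')
import pickle; pickle.dump({k:np.array(f[k]) for k in f},open('w4.pkl','wb'))
E
```

```text
t 5.62 tcp [0.4885 0.049  0.2309] ang 90.06 F [-0.7  0.2  0.1] w 0.0171 j7 -0.36
[[323.74824357 121.27076403]
 [324.42329416 155.12250939]
 [322.58893597  82.12555517]]
```

View pics/w4.png

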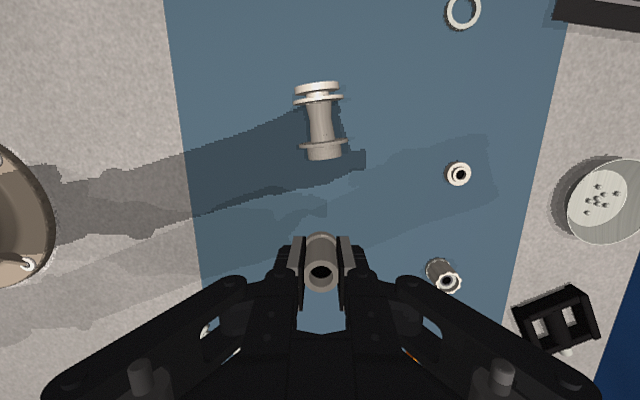

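```bash
python3 - <<'E'
from h import *
import pickle; f=pickle.load(open('w4.pkl','rb'))
hsv=cv2.cvtColor(f['pixels'],cv2.COLOR_RGB2HSV)[70:172,280:360]
m=((hsv[...,1]<75)&(hsv[...,2]>60)).astype(np.uint8)
n,l,s,c=cv2.connectedComponentsWithStats(m);k=1+s[1:,4].argmax();m=l==k
R=[]
for y in range(m.shape[0]):
    x=np.nonzero(m[y])[0]
    if len(x): R.append((y+70,x.min()+280,x.max()+280))
for q in R[::3]+[R[-1]]: print(*q,end=' | ')
# column extents at the centre
for x in (310,318,322,326,330): yy=np.nonzero(m[:,x-280])[0]; print(x,yy.min()+70,yy.max()+70)
for v,a,b in [(y,a,b) for y,a,b in R if 112<=y<=136 or 150<=y<=156]:
    if v%4==0: print(v,ray(f,((a+b)/2,v),.035).round(4))
E
```

```text
70 280 359 | 73 280 359 | 76 280 359 | 79 280 359 | 82 280 359 | 85 280 359 | 88 280 359 | 91 280 359 | 94 280 359 | 97 280 359 | 100 280 359 | 103 280 359 | 106 280 359 | 109 280 359 | 112 280 359 | 115 280 359 | 118 280 359 | 121 280 359 | 124 280 359 | 127 280 359 | 130 280 359 | 133 280 359 | 136 280 359 | 139 280 359 | 142 280 359 | 145 280 359 | 148 280 359 | 151 280 359 | 154 280 359 | 157 280 359 | 160 280 359 | 163 280 359 | 166 280 359 | 169 280 359 | 171 280 359 | 310 70 171
318 70 171
322 70 171
326 70 171
330 70 171
112 [0.4871 0.1301 0.035 ]
116 [0.4871 0.1258 0.035 ]
120 [0.4871 0.1214 0.035 ]
124 [0.4871 0.117  0.035 ]
128 [0.4871 0.1126 0.035 ]
132 [0.4871 0.1081 0.035 ]
136 [0.4871 0.1036 0.035 ]
152 [0.4871 0.0852 0.035 ]
156 [0.4871 0.0806 0.035 ]
```

```bash
cat > hub.py <<'E'
from h import *
import pickle; f=pickle.load(open('w4.pkl','rb'))
p=f['pixels'].astype(int)[70:172,280:360]
m=((p[...,0]-p[...,2])>-8).astype(np.uint8)
n,l,s,c=cv2.connectedComponentsWithStats(m);k=1+s[1:,4].argmax();m=l==k
R=[]
for y in range(m.shape[0]):
    x=np.nonzero(m[y])[0]
    if len(x): R.append((y+70,x.min()+280,x.max()+280))
print(R[::2]+[R[-1]])
for x in (310,314,318,322,326,330): yy=np.nonzero(m[:,x-280])[0]; print(x,yy.min()+70,yy.max()+70)
for v,a,b in R:
    if v%4==0: print(v,ray(f,((a+b)/2,v),.032).round(4))
E
python3 hub.py
```

```text
[(81, np.int64(320), np.int64(337)), (83, np.int64(307), np.int64(338)), (85, np.int64(300), np.int64(338)), (87, np.int64(294), np.int64(338)), (89, np.int64(294), np.int64(338)), (91, np.int64(295), np.int64(331)), (93, np.int64(295), np.int64(328)), (95, np.int64(297), np.int64(343)), (97, np.int64(306), np.int64(343)), (99, np.int64(298), np.int64(339)), (101, np.int64(293), np.int64(332)), (103, np.int64(293), np.int64(331)), (105, np.int64(302), np.int64(331)), (107, np.int64(306), np.int64(331)), (109, np.int64(307), np.int64(331)), (111, np.int64(307), np.int64(331)), (113, np.int64(308), np.int64(331)), (115, np.int64(308), np.int64(331)), (117, np.int64(309), np.int64(330)), (119, np.int64(309), np.int64(331)), (121, np.int64(310), np.int64(331)), (123, np.int64(310), np.int64(332)), (125, np.int64(310), np.int64(332)), (127, np.int64(310), np.int64(332)), (129, np.int64(310), np.int64(333)), (131, np.int64(310), np.int64(333)), (133, np.int64(310), np.int64(333)), (135, np.int64(310), np.int64(334)), (137, np.int64(311), np.int64(334)), (139, np.int64(311), np.int64(347)),
[... 309 characters left out ...]
64(308), np.int64(337)), (159, np.int64(309), np.int64(327)), (160, np.int64(312), np.int64(319))]
310 83 159
314 82 160
318 82 160
322 81 159
326 81 159
330 81 158
84 [0.4876 0.1598 0.032 ]
88 [0.4832 0.1557 0.032 ]
92 [0.4781 0.1515 0.032 ]
96 [0.4927 0.1473 0.032 ]
100 [0.4826 0.1431 0.032 ]
104 [0.4786 0.1388 0.032 ]
108 [0.4859 0.1345 0.032 ]
112 [0.4865 0.1302 0.032 ]
116 [0.4871 0.1258 0.032 ]
120 [0.4882 0.1214 0.032 ]
124 [0.4888 0.117  0.032 ]
128 [0.4888 0.1125 0.032 ]
132 [0.4894 0.108  0.032 ]
136 [0.49   0.1035 0.032 ]
140 [0.4983 0.0989 0.032 ]
144 [0.4871 0.0943 0.032 ]
148 [0.4889 0.0896 0.032 ]
152 [0.4925 0.0849 0.032 ]
156 [0.4925 0.0802 0.032 ]
160 [0.4823 0.0754 0.032 ]
```

```bash
cat > hub2.py <<'E'
from h import *
import pickle; f=pickle.load(open('w4.pkl','rb'))
A=ray(f,(316,81.5),.057);B=ray(f,(324,159.7),.052);print(A,B,np.linalg.norm((A-B)[:2]))
F2=ray(f,(318,99.5),.038);F1=ray(f,(323,143.5),.038);print(F2,F1)
# axis: x points from several features
P=np.array([[A[0],A[1]],[B[0],B[1]],F2[:2],F1[:2],ray(f,(319,110),.035)[:2],ray(f,(322.5,136),.035)[:2],ray(f,(324.3,153),.036)[:2],ray(f,(316,87),.036)[:2]])
k=np.polyfit(P[:,1],P[:,0],1);print(k,P[:,0]-np.polyval(k,P[:,1]))
d=np.array([-k[0],-1]);d=np.array([k[0]*-1,-1.])/np.hypot(k[0],1)
y0=(A[1]+B[1])/2;c=np.array([np.polyval(k,y0),y0])
print('c',c,'d',d,'tool angle',np.rad2deg(np.arctan2(-d[1],-d[0])))
for n,s in dict(free=78,cass=165.5,long=246,short=-75).items(): print(n,(c+d*s/1000).round(4))
E
python3 hub2.py
python3 - <<'E'
from h import *
f=grab('scene','s1.png');print(proj(f,[[.4868,.121,.032]]))
E
```

```text
[0.48360531 0.15923716 0.057     ] [0.49227909 0.07850674 0.052     ] 0.08119504228036994
[0.48544009 0.14318432 0.038     ] [0.49117946 0.09531058 0.038     ]
[-0.12005774  0.50249664] [ 2.26321524e-04 -7.92209633e-04  1.33833841e-04  1.25593223e-04
 -9.32023435e-05  5.28643563e-04  3.78325928e-04 -5.07306102e-04]
c [0.48822514 0.11887195] d [ 0.11920173 -0.99287006] tool angle 96.84603443077897
free [0.4975 0.0414]
cass [ 0.508  -0.0454]
long [ 0.5175 -0.1254]
short [0.4793 0.1933]
[[356.19609189 184.23615329]]
```

Hub found: centre (0.488, 0.119), drive direction (0.119, −0.993), measured length 81 mm against 80 nominal. Next I place the long cap.

Emit:
send_rows:
  deltas:
    - [0,-0.3,0.1,0,0,0,-0.038]
    - [0,-0.6,0.19,0.2,0,0,-0.038]
    - [0,-1,0.19,0.5,0,0,-0.038]
    - [0,-1,0.19,0.7,0,0,-0.038]
    - [0,-1,0.19,0.7,0,0,-0.038]
    - [0,-1,0.19,0.7,0,0,-0.038]
    - [0,-1,0.19,0.7,0,0,-0.038]

```text
clock: 6.25
tcp_pos: [0.5161, -0.1009, 0.1249]
orientation: [-2.083, -2.347, 0.005]
contact_force: [0.5, 0.7, -0.3]
grip_width: 0.0166
```

```bash
python3 - <<'E'
from h import *
st();go([.5175,-.1254,.025],96.85)
E
```

```text
t 6.25 tcp [ 0.5161 -0.1009  0.1249] ang 96.81 F [ 0.5  0.7 -0.3] w 0.0166 j7 -0.02
shift [-0.164 -0.007  0.666] turn [-0.0014 -0.0002 -0.0002]
```

Emit:
send_rows:
  deltas:
    - [0,-0.164,-0.007,0.2,0,0,0]
    - [0,-0.164,-0.007,0.4,0,0,0]
    - [0,-0.164,-0.007,0.55,0,0,0]
    - [0,-0.164,-0.007,0.63,0,0,0]
    - [0,-0.164,-0.007,0.67,0,0,0]
    - [0,-0.164,-0.007,0.67,0,0,0]
    - [0,-0.164,-0.007,0.67,0,0,0]
    - [0,-0.164,-0.007,0.67,0,0,0]
    - [0.3,-0.164,-0.007,0.67,0,0,0]
    - [0.5,-0.164,-0.007,0.67,0,0,0]
    - [0.5,-0.164,-0.007,0.67,0,0,0]
    - [0.5,-0.164,-0.007,0.67,0,0,0]
    - [0.5,-0.164,-0.007,0.67,0,0,0]
    - [0.5,-0.164,-0.007,0.4,0,0,0]
    - [0.5,-0.164,-0.007,0,0,0,0]
    - [0.6,-0.164,-0.007,-0.2,0,0,0]
    - [0.7,-0.164,-0.007,-0.2,0,0,0]
    - [0.7,-0.164,-0.007,-0.2,0,0,0]

```text
clock: 7.75
tcp_pos: [0.5223, -0.1231, 0.1602]
orientation: [2.076, 2.35, 0.005]
contact_force: [1.0, -0.2, -0.2]
grip_width: 0.0595
```

```bash
python3 - <<'E'
from h import *
st();go([.6617,-.0866,.12],96.85)
f=grab('wrist','w5.png');print(proj(f,[[.5175,-.1254,.035],[.6617,-.0866,.041]]))
E
```

```text
t 7.75 tcp [ 0.5223 -0.1231  0.1602] ang 97.08 F [ 1.  -0.2 -0.2] w 0.0595 j7 0.05
shift [0.127 0.95  0.274] turn [0.0021 0.0008 0.0013]
[[314.10752207 198.9561198 ]
 [472.58343328 179.01810383]]
```

View pics/w5.png

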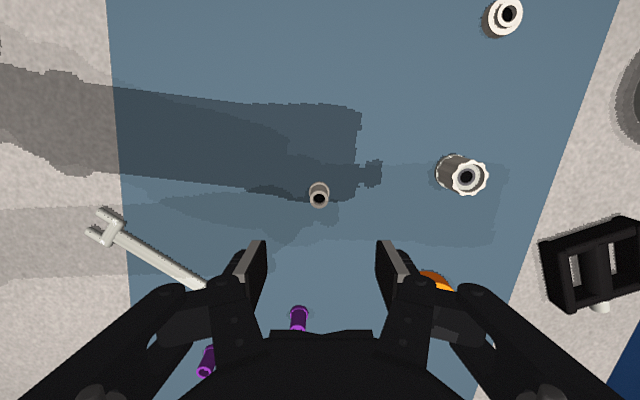

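The cap sits at (319,197) against a target of (314,199), so it is about 5 mm off the line. The arm hadn't settled when I took that reading. I'll regrip and nudge it, checking the settled pose before letting go.

Emit:
send_rows:
  deltas:
    - [0.5,0,0,0.3,0,0,0]
    - [0.5,0,0,0.6,0,0,0]
    - [0.5,0,0,0.8,0,0,0]
    - [0.5,0,0,0.89,0,0,0]
    - [0.5,0,0,0.89,0,0,0]
    - [0.5,0,0,0.89,0,0,0]
    - [0,0,0,0.89,0,0,0]
    - [0,0,0,0.89,0,0,0]
    - [0,0,0,0.89,0,0,0]
    - [0,0,0,0.89,0,0,0]
    - [0,0,0,0.89,0,0,0]
    - [0,0,0,0.89,0,0,0]
    - [0,0,0,0.89,0,0,0]

```text
clock: 8.88
tcp_pos: [0.521, -0.1229, 0.0245]
orientation: [2.078, 2.353, 0.001]
contact_force: [-1.2, -0.4, 6.2]
grip_width: 0.0167
```

```bash
python3 - <<'E'
from h import *
st();go([.5175,-.1254,.025],96.85)
E
```

```text
t 8.88 tcp [ 0.521  -0.1229  0.0245] ang 97.1 F [-1.2 -0.4  6.2] w 0.0167 j7 -0.07
shift [-0.013 -0.025 -0.003] turn [0.0007 0.0003 0.0014]
```

Emit:
send_rows:
  deltas:
    - [0,0,0,-0.03,0,0,0]
    - [0,-0.013,-0.025,-0.03,0,0,0]
    - [0,-0.013,-0.025,-0.03,0,0,0]
    - [0,-0.013,-0.025,0,0,0,0]
    - [0,-0.013,-0.025,0,0,0,0]
    - [0,-0.013,-0.025,0,0,0,0]
    - [0,-0.013,-0.025,0,0,0,0]

```text
clock: 9.47
tcp_pos: [0.5166, -0.1256, 0.0238]
orientation: [2.08, 2.354, -0.001]
contact_force: [-2.2, -0.6, 9.7]
grip_width: 0.0168
```

```bash
python3 - <<'E'
from h import *
st();go([.5175,-.1254,.025],96.85)
E
```

```text
t 9.47 tcp [ 0.5166 -0.1256  0.0238] ang 97.08 F [-2.2 -0.6  9.7] w 0.0168 j7 -0.06
shift [ 0.     0.006 -0.008] turn [0.     0.0003 0.0013]
```

Emit:
send_rows:
  deltas:
    - [0.3,0,0,0,0,0,0]
    - [0.5,0,0,0,0,0,0]
    - [0.5,0,0,0,0,0,0]
    - [0.5,0,0,0,0,0,0]
    - [0.6,0,0,-0.3,0,0,0]
    - [0.6,0,0,-0.6,0,0,0]
    - [0.7,0.2,0.4,-0.7,0,0,0]
    - [0.7,0.26,0.93,-0.7,0,0,0]
    - [0.7,0.26,0.93,-0.7,0,0,0]
    - [0.7,0.26,0.93,-0.7,0,0,0]
    - [0.7,0.26,0.93,-0.7,0,0,0]
    - [0.7,0.26,0.93,-0.7,0,0,0]
    - [0.7,0.26,0.93,-0.7,0,0,0]
    - [0.7,0.26,0.93,-0.7,0,0,0]
    - [0.7,0.26,0.93,-0.7,0,0,0]

```text
clock: 10.72
tcp_pos: [0.649, -0.0701, 0.128]
orientation: [-2.08, -2.353, 0.002]
contact_force: [-0.0, -0.9, -0.3]
grip_width: 0.06
```

```bash
cat >> h.py <<'E'
def blob(f,pt,half,z,thr=-8):
    "centre of the grey/white blob (vs blue mat) near world pt: bounding-box centre and centroid rays at z"
    u,v=proj(f,[pt])[0].round().astype(int); y0,x0=max(v-half,0),max(u-half,0)
    p=np.asarray(f['pixels']).astype(int)[y0:v+half,x0:u+half]
    m=((p[...,0]-p[...,2])>thr).astype(np.uint8); n,l,s,c=cv2.connectedComponentsWithStats(m)
    k=1+s[1:,4].argmax(); print('blob',(u,v),s[k],(c[k]+[x0,y0]).round(1),ray(f,c[k]+[x0,y0],z).round(4))
    return m,(x0,y0)
def dark(f,pt,half,z,thr=70):
    "centre of the dark bore nearest the middle of a crop around world pt"
    u,v=proj(f,[pt])[0].round().astype(int); y0,x0=max(v-half,0),max(u-half,0)
    g=cv2.cvtColor(np.asarray(f['pixels']),cv2.COLOR_RGB2GRAY)[y0:v+half,x0:u+half]
    n,l,s,c=cv2.connectedComponentsWithStats((g<thr).astype(np.uint8))
    for k in range(1,n):
        if s[k,4]>15: print('dark',s[k],(c[k]+[x0,y0]).round(1),ray(f,c[k]+[x0,y0],z).round(4))
E
python3 - <<'E'
from h import *
f=grab('wrist','w6.png');st();print(proj(f,[.6567,-.085,.041]))
blob(f,[.6567,-.085,.03],40,.03);dark(f,[.6567,-.085,.041],25,.038)
E
```

```text
t 10.77 tcp [ 0.6492 -0.07    0.1282] ang 97.05 F [-0.6 -0.5  0.1] w 0.0595 j7 -0.09
[[327.1188438  227.26839835]]
blob (np.int64(327), np.int64(223)) [  22   14   40   50 1611] [328.3 221.8] [ 0.6578 -0.084   0.03  ]
dark [  0   0  13  14 112] [306.1 207.9] [ 0.637  -0.0709  0.038 ]
dark [41  0  6 10 24] [345.8 206.8] [ 0.6702 -0.0658  0.038 ]
dark [ 17  16  20  15 209] [328.2 224.6] [ 0.6575 -0.0836  0.038 ]
```

View pics/w6.png

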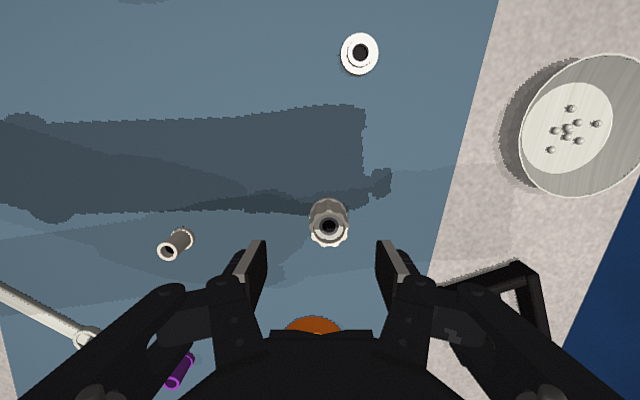

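The freehub's dark bore is at (328,225), giving (0.657, −0.084). The short cap is visible at (360,53).

```bash
python3 - <<'E'
from h import *
st();go([.657,-.0843,.026],96.85)
E
```

```text
t 10.77 tcp [ 0.6492 -0.07    0.1282] ang 97.05 F [-0.6 -0.5  0.1] w 0.0595 j7 -0.09
shift [-0.101  0.04   0.681] turn [-0.0003  0.0001  0.0011]
```

Emit:
send_rows:
  deltas:
    - [0.7,-0.1,0.04,0.2,0,0,0.001]
    - [0.7,-0.1,0.04,0.45,0,0,0.001]
    - [0.7,-0.1,0.04,0.62,0,0,0.001]
    - [0.7,-0.1,0.04,0.68,0,0,0.001]
    - [0.7,-0.1,0.04,0.68,0,0,0.001]
    - [0.7,-0.1,0.04,0.68,0,0,0.001]
    - [0,-0.1,0.04,0.68,0,0,0.001]
    - [0,-0.1,0.04,0.68,0,0,0.001]
    - [0,-0.1,0.04,0.68,0,0,0.001]
    - [0,-0.1,0.04,0.68,0,0,0.001]
    - [0,-0.1,0.04,0.68,0,0,0.001]
    - [0,-0.1,0.04,0.68,0,0,0.001]
    - [0,-0.1,0.04,0.68,0,0,0.001]
  squeeze: 40

```text
clock: 11.85
tcp_pos: [0.6594, -0.0833, 0.0287]
orientation: [2.081, 2.349, 0.003]
contact_force: [-1.0, -0.4, 6.2]
grip_width: 0.0328
```

```bash
python3 - <<'E'
from h import *
st();go([.4975,.0414,.12],96.85)
E
```

```text
t 11.85 tcp [ 0.6594 -0.0833  0.0287] ang 96.92 F [-1.  -0.4  6.2] w 0.0328 j7 -0.12
shift [ 0.955 -0.969 -0.613] turn [0.0011 0.0003 0.0004]
```

Emit:
send_rows:
  deltas:
    - [0,0,0,-0.1,0,0,0]
    - [0,0,0,-0.3,0,0,0]
    - [0,0,0,-0.55,0,0,0]
    - [0,0.2,-0.2,-0.61,0,0,0]
    - [0,0.4,-0.4,-0.61,0,0,0]
    - [0,0.6,-0.6,-0.61,0,0,0]
    - [0,0.8,-0.8,-0.61,0,0,0]
    - [0,0.955,-0.969,-0.61,0,0,0]
    - [0,0.955,-0.969,-0.61,0,0,0]
    - [0,0.955,-0.969,-0.61,0,0,0]
    - [0,0.955,-0.969,-0.4,0,0,0]
    - [0,0.955,-0.969,-0.2,0,0,0]
    - [0,0.955,-0.969,-0.06,0,0,0]
    - [0,0.955,-0.969,-0.06,0,0,0]
    - [0,0.955,-0.969,-0.06,0,0,0]
    - [0,0.955,-0.969,-0.06,0,0,0]

```text
clock: 13.18
tcp_pos: [0.498, 0.0412, 0.0366]
orientation: [2.083, 2.35, 0.003]
contact_force: [-0.2, 0.3, -1.1]
grip_width: 0.0333
```

```bash
python3 - <<'E'
from h import *
st();go([.4975,.0414,.0287],96.85)
E
```

```text
t 13.18 tcp [0.498  0.0412 0.0366] ang 96.88 F [-0.2  0.3 -1.1] w 0.0333 j7 -0.42
shift [ 0.002 -0.003  0.053] turn [0.0007 0.     0.0002]
```

Emit:
send_rows:
  deltas:
    - [0,0.002,-0.003,0.025,0,0,0]
    - [0,0.002,-0.003,0.05,0,0,0]
    - [0,0.002,-0.003,0.05,0,0,0]
    - [0,0.002,-0.003,0.05,0,0,0]
    - [0.5,0.002,-0.003,0.05,0,0,0]
    - [0.6,0.002,-0.003,0.05,0,0,0]
    - [0.6,0.002,-0.003,0.05,0,0,0]
    - [0.6,0.002,-0.003,0.05,0,0,0]
    - [0.6,0.002,-0.003,-0.2,0,0,0]
    - [0.6,0.002,-0.003,-0.5,0,0,0]
    - [0.7,0.002,-0.003,-0.9,0,0,0]
    - [0.8,0.2,-0.003,-1,0,0,0]
    - [1,0.5,-0.003,-1,0,0,0]
    - [1,0.95,-0.003,-1,0,0,0]
    - [1,0.95,-0.003,-1,0,0,0]
    - [1,0.95,-0.003,-1,0,0,0]
    - [1,0.95,-0.003,-1,0,0,0]
    - [1,0.95,-0.003,-1,0,0,0]
    - [1,0.95,-0.003,-1,0,0,0]

```text
clock: 14.77
tcp_pos: [0.4789, 0.1811, 0.1849]
orientation: [2.085, 2.349, -0.002]
contact_force: [0.1, -0.8, 0.3]
grip_width: 0.0854
```

```bash
python3 - <<'E'
from h import *
f=grab('wrist','w7.png');st();C=[.51,.365,.0386]
print(proj(f,C)); dark(f,C,45,.0386,60); go([.51,.365,.15],96.85)
g=grab('scene','s2.png');dark(g,[.4975,.0414,.041],10,.041,80);blob(g,[.5175,-.1254,.018],12,.018);blob(g,[.4975,.0414,.022],14,.022)
E
```

```text
t 14.82 tcp [0.479  0.181  0.1849] ang 96.78 F [0.7 0.5 0.2] w 0.0853 j7 -0.57
[[381.53593902  -9.68382389]]
dark [ 29   0  27  10 196] [379.1   3.5] [0.5097 0.3551 0.0386]
shift [1.194 0.35  0.232] turn [-0.0002  0.0003 -0.0004]
dark [ 7 10  5  4 16] [330.  196.5] [0.5019 0.038  0.041 ]
blob (np.int64(274), np.int64(226)) [ 7  6  9 13 85] [272.6 226.6] [ 0.5184 -0.1283  0.018 ]
blob (np.int64(330), np.int64(199)) [  7   5  14  18 190] [329.5 199.1] [0.498  0.0386 0.022 ]
```

View pics/w7.png

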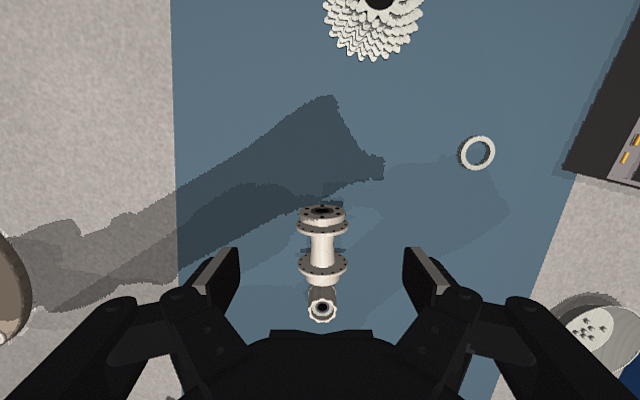

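The freehub, at (322,308), sits in line behind the hub. The lockring is at (477,153) and the cassette at the top edge. On to the cassette.

Emit:
send_rows:
  deltas:
    - [1,0.3,0,0,0,0,0]
    - [1,0.6,0.2,0,0,0,0]
    - [1,1,0.35,0,0,0,0]
    - [1,1,0.35,0,0,0,0]
    - [1,1,0.35,0,0,0,0]
    - [1,1,0.35,0,0,0,0]
    - [1,1,0.35,0,0,0,0]
    - [1,1,0.35,0,0,0,0]
    - [1,1,0.35,0,0,0,0]

```text
clock: 15.62
tcp_pos: [0.5132, 0.3359, 0.1852]
orientation: [2.085, 2.348, -0.001]
contact_force: [0.6, 0.7, 0.3]
grip_width: 0.0857
```

```bash
python3 - <<'E'
from h import *
f=grab('wrist','w8.png');st();C=[.51,.36,.0386]
print(proj(f,C)); dark(f,C,45,.037,60);blob(f,[.512,.36,.01],90,.006)
m,(x0,y0)=blob(f,[.648,.238,.007],35,.007)
cs=cv2.findContours(m,0,2)[0];print([(np.array(cv2.minEnclosingCircle(c)[0])+[x0,y0],cv2.minEnclosingCircle(c)[1]) for c in cs if len(c)>15])
E
```

```text
t 15.67 tcp [0.5132 0.3362 0.1854] ang 96.8 F [-0.7  0.2 -0.9] w 0.0858 j7 -0.81
[[319.8400257  168.77244515]]
dark [ 30  26  29  26 579] [319.1 162.3] [0.5086 0.3662 0.037 ]
blob (np.int64(322), np.int64(165)) [  44   39   88   88 5492] [319.1 157.6] [0.5083 0.3669 0.006 ]
blob (np.int64(417), np.int64(272)) [  18   10   52   60 2344] [425.5 279.4] [0.6615 0.2291 0.007 ]
[(array([428.5, 276.5]), 37.10131072998047)]
```

```bash
python3 - <<'E'
from h import *
st();go([.5085,.3665,.036],96.85)
E
```

```text
t 15.67 tcp [0.5132 0.3362 0.1854] ang 96.8 F [-0.7  0.2 -0.9] w 0.0858 j7 -0.81
shift [ 0.205 -0.007  0.995] turn [ 0.      0.0003 -0.0003]
```

Emit:
send_rows:
  deltas:
    - [1,0.15,0,0.2,0,0,0]
    - [1,0.205,-0.007,0.5,0,0,0]
    - [1,0.205,-0.007,0.75,0,0,0]
    - [1,0.205,-0.007,0.9,0,0,0]
    - [1,0.205,-0.007,0.97,0,0,0]
    - [1,0.205,-0.007,0.985,0,0,0]
    - [1,0.205,-0.007,0.995,0,0,0]
    - [1,0.205,-0.007,0.995,0,0,0]
    - [1,0.205,-0.007,0.995,0,0,0]
  squeeze: 60

```text
clock: 16.42
tcp_pos: [0.5093, 0.3692, 0.0381]
orientation: [2.083, 2.35, 0.005]
contact_force: [-0.3, -0.4, 0.1]
grip_width: 0.0854
```

Emit:
send_rows:
  deltas:
    - [0.8,0,0,0,0,0,0]
    - [0.7,0,0,0,0,0,0]
    - [0.5,0,0,0,0,0,0]
    - [0,0,0,0,0,0,0]
    - [0,0,0,0,0,0,0]
    - [0,0,0,0,0,0,0]
    - [0,0,0,0,0,0,0]
    - [0,0,0,0,0,0,0]

```text
clock: 17.08
tcp_pos: [0.5084, 0.3688, 0.0377]
orientation: [2.083, 2.351, 0.002]
contact_force: [-2.1, -2.2, 11.6]
grip_width: 0.0494
```

```bash
python3 - <<'E'
from h import *
f=grab('wrist','w9.png');st();go([.508,-.0454,.036],96.85)
E
```

```text
t 17.13 tcp [0.5084 0.3687 0.0377] ang 96.92 F [-2.2 -2.1 10.4] w 0.0494 j7 -0.96
shift [-2.74  -0.335  0.011] turn [ 0.0004 -0.      0.0004]
```

View pics/w9.png

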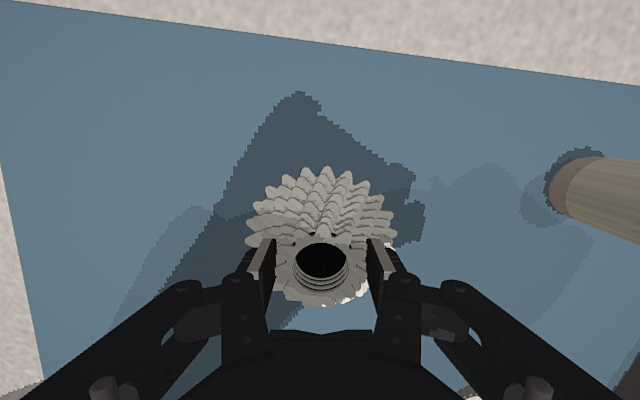

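Gripped centred (bore at (321,262) between the pads) at width 49 mm. Lifting and carrying.

Emit:
send_rows:
  deltas:
    - [0,0,0,-0.05,0,0,0]
    - [0,0,0,-0.15,0,0,0]
    - [0,0,0,-0.3,0,0,0]
    - [0,0,0,-0.5,0,0,0]
    - [0,0,0,-0.7,0,0,0]
    - [0,-0.1,0,-0.8,0,0,0]
    - [0,-0.3,-0.05,-0.8,0,0,0]
    - [0,-0.5,-0.1,-0.8,0,0,0]
    - [0,-0.7,-0.2,-0.8,0,0,0]
    - [0,-0.9,-0.3,-0.8,0,0,0]
    - [0,-1,-0.335,-0.8,0,0,0]
    - [0,-1,-0.335,-0.8,0,0,0]
    - [0,-1,-0.335,-0.8,0,0,0]

```text
clock: 18.22
tcp_pos: [0.4765, 0.2126, 0.157]
orientation: [2.085, 2.349, 0.001]
contact_force: [1.2, 0.3, -1.3]
grip_width: 0.0492
```

Emit:
send_rows:
  deltas:
    - [0,-0.2,0,0,0,0,0]
    - [0,-0.4,0,0,0,0,0]
    - [0,-0.6,0,0,0,0,0]
    - [0,-0.8,0,0,0,0,0]
    - [0,-1,0,0,0,0,0]
    - [0,-1,0,0,0,0,0]
    - [0,-1,0,0,0,0,0]

```text
clock: 18.8
tcp_pos: [0.4953, 0.0641, 0.1565]
orientation: [2.086, 2.349, 0.002]
contact_force: [0.4, 0.9, -1.3]
grip_width: 0.049
```

Emit:
send_rows:
  deltas:
    - [0,-0.2,0,0,0,0,0]
    - [0,-0.4,0,0,0,0,0]
    - [0,-0.6,0,0,0,0,0]
    - [0,-0.74,0,0,0,0,0]
    - [0,-0.74,0,0,0,0,0]
    - [0,-0.74,0,0,0,0,0]
    - [0,-0.74,0,0,0,0,0]
    - [0,-0.74,0,0,0,0,0]
    - [0,-0.74,0,0,0,0,0]

```text
clock: 19.55
tcp_pos: [0.5079, -0.0436, 0.1562]
orientation: [-2.079, -2.355, -0.001]
contact_force: [0.4, 0.2, -2.3]
grip_width: 0.0492
```

```bash
python3 - <<'E'
from h import *
f=grab('wrist','w10.png');st();go([.508,-.0454,.0385],96.85)
g=grab('scene','s3.png'); go([.508,-.0454,.0385],96.85)
o=r.get_obs()['tcp_pos'];C=[o[0],o[1],o[2]]
dark(f,C,45,o[2],60)
E
```

```text
t 19.6 tcp [ 0.5078 -0.0441  0.1562] ang 97.07 F [-0.4  0.3 -1.5] w 0.0493 j7 -0.12
shift [-0.009 -0.     0.785] turn [ 0.0001 -0.0001  0.0012]
shift [-0.007  0.     0.784] turn [ 0.0001 -0.0001  0.001 ]
dark [56 16  6  5 16] [333.4 234.1] [ 0.513  -0.0279  0.1561]
dark [ 0 23  2 28 41] [275.3 251.3] [ 0.4839 -0.0414  0.1561]
dark [  21   27   50   35 1339] [320.6 259.5] [ 0.5082 -0.0432  0.1561]
dark [24 54 40 11 47] [318.6 277.6] [ 0.5085 -0.0542  0.1561]
dark [23 58 41 12 64] [318.2 282.2] [ 0.5086 -0.057   0.1561]
dark [22 63 48 12 73] [320.5 286.8] [ 0.5102 -0.0597  0.1561]
```

View pics/w10.png

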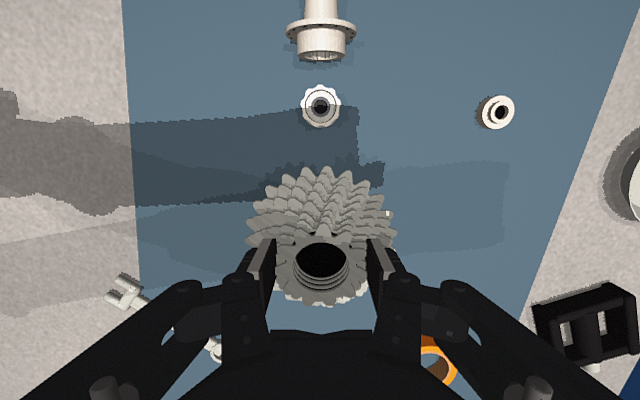

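Emit:
send_rows:
  deltas:
    - [0,-0.007,0,0.2,0,0,0]
    - [0,-0.007,0,0.4,0,0,0]
    - [0,-0.007,0,0.6,0,0,0]
    - [0,-0.007,0,0.7,0,0,0]
    - [0,-0.007,0,0.76,0,0,0]
    - [0,-0.007,0,0.785,0,0,0]
    - [0,-0.007,0,0.785,0,0,0]
    - [0,-0.007,0,0.785,0,0,0]
    - [0,-0.007,0,0.785,0,0,0]

```text
clock: 20.4
tcp_pos: [0.5088, -0.0465, 0.0392]
orientation: [2.082, 2.351, 0.002]
contact_force: [-0.5, 0.3, -1.8]
grip_width: 0.0489
```

```bash
python3 - <<'E'
from h import *
st();go([.508,-.0454,.0377],96.85)
E
```

```text
t 20.4 tcp [ 0.5088 -0.0465  0.0392] ang 96.94 F [-0.5  0.3 -1.8] w 0.0489 j7 -0.24
shift [ 0.008 -0.005  0.01 ] turn [0.0007 0.0001 0.0005]
```

Emit:
send_rows:
  deltas:
    - [0,0.006,-0.004,0.012,0,0,0]
    - [0,0.006,-0.004,0.012,0,0,0]
    - [0,0.006,-0.004,0.012,0,0,0]
    - [0.8,0.006,-0.004,0.012,0,0,0]
    - [0.9,0.006,-0.004,0.012,0,0,0]
    - [0.9,0.006,-0.004,0.012,0,0,0]
    - [0.9,0.006,-0.004,0.012,0,0,0]
    - [0.9,0.006,-0.004,-0.2,0,0,0]
    - [0.9,0.006,-0.004,-0.5,0,0,0]
    - [0.9,0.006,-0.004,-0.8,0,0,0]
    - [0.9,0.006,-0.004,-0.95,0,0,0]
    - [0.9,0.006,-0.004,-0.95,0,0,0]
    - [0.9,0.006,-0.004,-0.95,0,0,0]
    - [0.9,0.006,-0.004,-0.95,0,0,0]
    - [0.9,0.006,-0.004,-0.95,0,0,0]

```text
clock: 21.65
tcp_pos: [0.506, -0.0459, 0.1794]
orientation: [-2.082, -2.35, 0.003]
contact_force: [0.0, -0.1, -0.3]
grip_width: 0.077
```

```bash
python3 - <<'E'
from h import *
f=grab('wrist','w11.png');st();C=[.508,-.0454,.0386]
import pickle;pickle.dump({k:np.array(f[k]) for k in f},open('w11.pkl','wb'))
print(proj(f,C)); dark(f,C,45,.037,60)
dark(f,[.4975,.0414,.041],25,.038,70);blob(f,[.5085,-.046,.01],90,.006)
go([.648,.2385,.12],96.85)
E
```

```text
t 21.7 tcp [ 0.5061 -0.0459  0.1793] ang 96.93 F [-0.3 -0.1 -0.3] w 0.0766 j7 -0.1
[[322.52928799 193.27761729]]
dark [ 32  36  27  24 495] [323.2 195.3] [ 0.509  -0.0478  0.037 ]
dark [ 0 38  8 10 32] [279.9 191.2] [ 0.4644 -0.0489  0.037 ]
dark [ 17  21  17  14 144] [322.8 105.7] [0.4978 0.0388 0.038 ]
dark [ 29  26  21  22 134] [340.6 115.4] [0.5157 0.0321 0.038 ]
dark [  1  29  25  21 161] [307.7 118.6] [0.485  0.0255 0.038 ]
blob (np.int64(323), np.int64(187)) [  47   49   87   85 5206] [323.2 188.1] [ 0.5092 -0.0476  0.006 ]
shift [1.767 1.169 0.393] turn [-0.0009 -0.0002  0.0005]
```

View pics/w11.png

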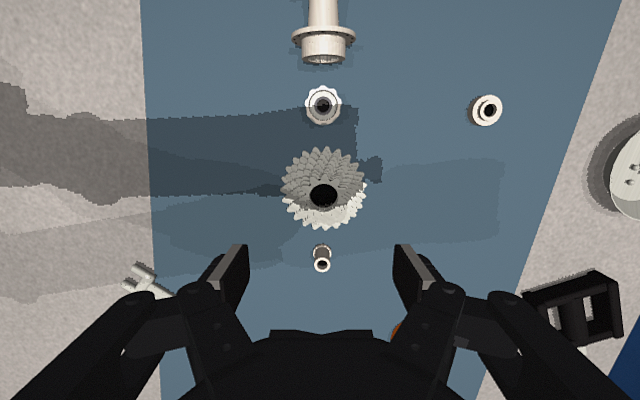

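Everything stands in line: hub end (325,60), freehub (322,105), cassette bore (323,195), long cap (322,265). Short cap at (486,110).

```bash
python3 - <<'E'
from h import *
import pickle;f=pickle.load(open('w11.pkl','rb'))
print(ray(f,(322,265),.035), ray(f,(322.5,105.5),.041),ray(f,(325,64),.052),ray(f,(325,64),.015))
print(ray(f,(486.5,109),.019))
E
```

```text
[ 0.51770385 -0.12876509  0.035     ] [0.49757699 0.03877289 0.041     ] [0.49560662 0.07185415 0.052     ] [0.49525172 0.07854721 0.015     ]
[0.6618044  0.05648843 0.019     ]
```

Emit:
send_rows:
  deltas:
    - [0.8,0.3,0.2,0,0,0,0]
    - [0.7,0.6,0.5,0,0,0,0]
    - [0.65,0.9,0.8,0,0,0,0]
    - [0.65,0.9,0.8,0,0,0,0]
    - [0.65,0.9,0.8,0,0,0,0]
    - [0.65,0.9,0.8,0,0,0,0]
    - [0.65,0.9,0.8,0,0,0,0]

```text
clock: 22.28
tcp_pos: [0.6092, 0.1035, 0.179]
orientation: [-2.079, -2.352, 0.003]
contact_force: [-0.4, -0.2, -0.1]
grip_width: 0.0551
```

Emit:
send_rows:
  deltas:
    - [0.65,0.3,0.2,0.2,0,0,0]
    - [0.65,0.6,0.3,0.35,0,0,0]
    - [0.65,0.75,0.36,0.4,0,0,0]
    - [0.65,0.75,0.36,0.4,0,0,0]
    - [0.65,0.75,0.36,0.4,0,0,0]
    - [0.65,0.75,0.36,0.4,0,0,0]
    - [0.65,0.75,0.36,0.4,0,0,0]
    - [0.65,0.75,0.36,0.4,0,0,0]

```text
clock: 22.95
tcp_pos: [0.6505, 0.2178, 0.1212]
orientation: [2.086, 2.347, -0.001]
contact_force: [0.9, -0.9, 0.3]
grip_width: 0.0551
```

```bash
python3 - <<'E'
from h import *
f=grab('wrist','w12.png');st();L=[.648,.2385,.009]
u,v=proj(f,L)[0].round().astype(int);print(u,v)
p=f['pixels'].astype(int)[v-45:v+45,u-45:u+45];m=((p[...,0]-p[...,2])>-8).astype(np.uint8)
for c in cv2.findContours(m,0,2)[0]:
    if len(c)>20:
        e=cv2.fitEllipse(c);q=np.array(e[0])+[u-45,v-45];print(q,e[1],ray(f,q,.008).round(4))
E
```

```text
t 23.0 tcp [0.6506 0.2182 0.1214] ang 96.76 F [ 0.7 -0.4 -0.2] w 0.0553 j7 -0.56
320 179
[317.39980698 178.26794815] (41.31523895263672, 41.49187469482422) [0.6456 0.2387 0.008 ]
```

```bash
python3 - <<'E'
from h import *
st();go([.6456,.2387,.015],96.85)
E
```

```text
t 23.0 tcp [0.6506 0.2182 0.1214] ang 96.76 F [ 0.7 -0.4 -0.2] w 0.0553 j7 -0.56
shift [ 0.141 -0.017  0.709] turn [ 0.0002  0.0004 -0.0005]
```

Emit:
send_rows:
  deltas:
    - [0.65,0.141,-0.017,0.2,0,0,0]
    - [0.65,0.141,-0.017,0.45,0,0,0]
    - [0.65,0.141,-0.017,0.62,0,0,0]
    - [0.65,0.141,-0.017,0.69,0,0,0]
    - [0.65,0.141,-0.017,0.71,0,0,0]
    - [0.65,0.141,-0.017,0.71,0,0,0]
    - [0.65,0.141,-0.017,0.71,0,0,0]
    - [0.55,0.141,-0.017,0.71,0,0,0]
    - [0.5,0.141,-0.017,0.71,0,0,0]
    - [0,0.141,-0.017,0.71,0,0,0]
    - [0,0.141,-0.017,0.71,0,0,0]
    - [0,0.141,-0.017,0.71,0,0,0]
    - [0,0.141,-0.017,0.71,0,0,0]
  squeeze: 25

```text
clock: 24.08
tcp_pos: [0.646, 0.2418, 0.0163]
orientation: [2.083, 2.35, 0.003]
contact_force: [-1.3, -0.7, 6.4]
grip_width: 0.0362
```

```bash
python3 - <<'E'
from h import *
st();go([.509,-.0476,.16],96.85)
E
```

```text
t 24.08 tcp [0.646  0.2418 0.0163] ang 96.91 F [-1.3 -0.7  6.4] w 0.0362 j7 -0.65
shift [-1.805 -1.136 -0.961] turn [ 0.0008 -0.0001  0.0003]
```

Emit:
send_rows:
  deltas:
    - [0,0,0,-0.1,0,0,0]
    - [0,0,0,-0.3,0,0,0]
    - [0,0,0,-0.6,0,0,0]
    - [0,-0.1,-0.1,-0.85,0,0,0]
    - [0,-0.3,-0.2,-0.9,0,0,0]
    - [0,-0.5,-0.4,-0.9,0,0,0]
    - [0,-0.7,-0.5,-0.9,0,0,0]
    - [0,-0.9,-0.57,-0.9,0,0,0]
    - [0,-0.9,-0.57,-0.9,0,0,0]
    - [0,-0.9,-0.57,-0.9,0,0,0]

```text
clock: 24.92
tcp_pos: [0.5765, 0.0946, 0.1506]
orientation: [2.087, 2.346, -0.0]
contact_force: [-0.3, 1.2, -0.9]
grip_width: 0.0363
```

Emit:
send_rows:
  deltas:
    - [0,-0.2,-0.1,0,0,0,0]
    - [0,-0.4,-0.2,0,0,0,0]
    - [0,-0.6,-0.4,0,0,0,0]
    - [0,-0.8,-0.5,0,0,0,0]
    - [0,-0.88,-0.566,0.1,0,0,0]
    - [0,-0.88,-0.566,0.2,0,0,0]
    - [0,-0.88,-0.566,0.4,0,0,0]
    - [0,-0.88,-0.566,0.4,0,0,0]
    - [0,-0.88,-0.566,0.4,0,0,0]
    - [0,-0.88,-0.566,0.4,0,0,0]

```text
clock: 25.75
tcp_pos: [0.5091, -0.0427, 0.0905]
orientation: [2.081, 2.353, 0.002]
contact_force: [0.0, 0.2, 0.4]
grip_width: 0.0365
```

```bash
python3 - <<'E'
from h import *
f=grab('wrist','w13.png');st();go([.509,-.0447,.054],96.85)
E
```

```text
t 25.8 tcp [ 0.5094 -0.0429  0.0908] ang 97.01 F [0.1 0.5 0.8] w 0.0366 j7 -0.2
shift [-0.011 -0.004  0.246] turn [ 0.0008 -0.      0.0009]
```

View pics/w13.png

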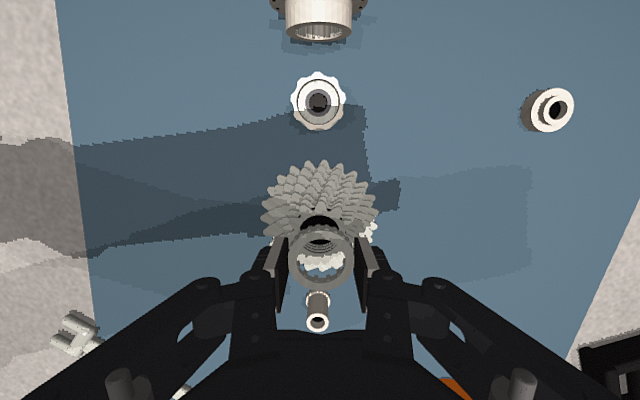

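The ring is held level, centred at about (320,260). The cassette bore is at about (320,229). One view left, so I'll go by numbers.

```bash
python3 - <<'E'
from h import *
f=grab('wrist');o=r.get_obs()['tcp_pos']
for zz in (.0775,.0855): print('ring',ray(f,(320,260),zz).round(4))
g=cv2.cvtColor(f['pixels'],cv2.COLOR_RGB2GRAY)
print(g[205:296:2,320].tolist())
dark(f,[.509,-.046,.0386],25,.0386,60)
print('cass proj',proj(f,[[.509,-.0476,.0386],[.509,-.0452,.0386]]),o)
E
```

```text
ring [ 0.5103 -0.0499  0.0775]
ring [ 0.5098 -0.0456  0.0855]
[154, 153, 151, 151, 157, 0, 7, 4, 9, 1, 74, 88, 82, 167, 111, 114, 119, 49, 3, 5, 120, 101, 60, 83, 106, 109, 203, 191, 211, 216, 221, 216, 225, 100, 115, 116, 109, 84, 85, 110, 119, 120, 116, 179, 120, 98]
dark [  6  11  38  16 334] [317.5 221.6] [ 0.5074 -0.0407  0.0386]
dark [16 35 20  5 70] [319.4 241.2] [ 0.5106 -0.0556  0.0386]
cass proj [[318.56803357 230.78574492]
 [318.96967572 227.69497087]] [ 0.50937814 -0.04318847  0.09088711]
```

Emit:
send_rows:
  deltas:
    - [0,-0.01,-0.004,0.1,0,0,0]
    - [0,-0.01,-0.004,0.18,0,0,0]
    - [0,-0.01,-0.004,0.23,0,0,0]
    - [0,-0.01,-0.004,0.245,0,0,0]
    - [0,-0.01,-0.004,0.245,0,0,0]
    - [0,-0.01,-0.004,0.245,0,0,0]
    - [0,-0.01,-0.004,0.245,0,0,0]

```text
clock: 26.43
tcp_pos: [0.5079, -0.0455, 0.0529]
orientation: [2.083, 2.351, 0.001]
contact_force: [-0.2, -0.7, 0.3]
grip_width: 0.0365
```

```bash
python3 - <<'E'
from h import *
st();go([.509,-.0447,.0519],96.85)
E
```

```text
t 26.43 tcp [ 0.5079 -0.0455  0.0529] ang 96.93 F [-0.2 -0.7  0.3] w 0.0365 j7 -0.24
shift [0.005 0.008 0.006] turn [0.0002 0.     0.0004]
```

Emit:
send_rows:
  deltas:
    - [0,0.004,0.006,0.006,0,0,0]
    - [0,0.004,0.006,0.006,0,0,0]
    - [0,0.004,0.006,0.006,0,0,0]
    - [0.45,0.004,0.006,0.006,0,0,0]
    - [0.5,0.004,0.006,0.006,0,0,0]
    - [0.6,0.004,0.006,0.006,0,0,0]
    - [0.6,0.004,0.006,0.006,0,0,0]
    - [0.6,0.004,0.006,-0.2,0,0,0]
    - [0.6,0.004,0.006,-0.5,0,0,0]
    - [0.6,0.004,0.006,-0.8,0,0,0]
    - [0.6,-0.2,0.006,-0.9,0,0,0]
    - [0.6,-0.4,0.006,-0.9,0,0,0]
    - [0.6,-0.4,0.006,-0.9,0,0,0]
    - [0.6,-0.4,0.006,-0.9,0,0,0]
    - [0.6,-0.4,0.006,-0.9,0,0,0]

```text
clock: 27.68
tcp_pos: [0.5152, -0.1047, 0.1871]
orientation: [-2.083, -2.351, 0.0]
contact_force: [0.1, 0.4, 0.9]
grip_width: 0.051
```

```bash
python3 - <<'E'
from h import *
import pickle
f=grab('wrist','w14.png');st();pickle.dump({k:np.array(f[k]) for k in f},open('w14.pkl','wb'))
C=[.509,-.0465,.0466];u,v=proj(f,C)[0];print(u,v)
dark(f,C,40,.0466,60);blob(f,[.509,-.0465,.006],75,.006)
u,v=int(u),int(v)
a=cv2.cvtColor(f['pixels'],cv2.COLOR_RGB2BGR)
cr=cv2.resize(a[v-60:v+60,u-60:u+60],None,fx=5,fy=5,interpolation=3)
s=grab('scene','s4.png');b=cv2.cvtColor(s['pixels'],cv2.COLOR_RGB2BGR);
p,q=proj(s,C)[0].astype(int);print('scene',p,q,'crop0',u-60,v-60)
cv2.imwrite('pics/c3.png',cr);cv2.imwrite('pics/c4.png',cv2.resize(b[q-60:q+60,p-60:p+100],None,fx=4,fy=4,interpolation=3))
g=cv2.cvtColor(a,cv2.COLOR_BGR2GRAY);print(g[v-25:v+30,u].tolist());print(g[v,u-40:u+40].tolist())
E
```

```text
t 27.73 tcp [ 0.5152 -0.104   0.187 ] ang 96.99 F [-0.1  0.4 -1. ] w 0.0512 j7 0.01
321.16575174618225 134.88014092435543
dark [ 27  28  27  28 579] [321.3 136.1] [ 0.5093 -0.0476  0.0466]
blob (np.int64(321), np.int64(133)) [  31   31   89   91 5810] [321.  134.2] [ 0.509  -0.0477  0.006 ]
scene 300 207 crop0 261 74
[147, 129, 145, 154, 151, 152, 150, 149, 149, 153, 153, 154, 159, 134, 0, 4, 12, 15, 15, 13, 20, 15, 16, 16, 15, 13, 13, 18, 14, 14, 18, 14, 13, 16, 15, 16, 13, 14, 12, 6, 0, 48, 123, 159, 153, 151, 149, 134, 131, 139, 138, 126, 149, 145, 135]
[149, 153, 151, 148, 148, 128, 121, 117, 135, 148, 150, 151, 153, 134, 146, 149, 151, 152, 150, 152, 127, 130, 150, 152, 152, 156, 157, 80, 18, 5, 16, 17, 6, 14, 14, 15, 15, 18, 14, 16, 13, 15, 11, 13, 13, 18, 16, 12, 13, 12, 15, 13, 7, 0, 66, 149, 154, 150, 146, 147, 134, 134, 136, 137, 140, 136, 132, 144, 148, 146, 146, 150, 137, 139, 140, 127, 243, 244, 241, 241]
```

The bore edge at about r = 13 px and the outer step at about 19.5 px match the lockring. Ring centre (0.5093, −0.0476) agrees with cassette outline centre (0.5090, −0.0477), so it is centred. Short cap next.

Emit:
send_rows:
  deltas:
    - [0.6,0,0.4,0,0,0,0]
    - [0.6,0.3,0.7,0,0,0,0]
    - [0.6,0.6,1,0.2,0,0,0]
    - [0.6,0.85,1,0.4,0,0,0]
    - [0.6,0.85,1,0.4,0,0,0]
    - [0.6,0.85,1,0.4,0,0,0]
    - [0.6,0.85,1,0.4,0,0,0]
    - [0.6,0.85,1,0.4,0,0,0]
    - [0.6,0.85,1,0.4,0,0,0]

```text
clock: 28.53
tcp_pos: [0.6489, 0.039, 0.1275]
orientation: [2.083, 2.352, -0.002]
contact_force: [-0.4, -0.4, 0.2]
grip_width: 0.0514
```

```bash
python3 - <<'E'
from h import *
f=grab('wrist','w15.png');st();L=[.662,.057,.019]
print(proj(f,L));dark(f,L,20,.018,80);blob(f,[.662,.057,.01],40,.012)
E
```

```text
t 28.58 tcp [0.6491 0.0382 0.1279] ang 96.86 F [-0.6 -0.6 -0.6] w 0.0511 j7 -0.3
[[337.18478582 184.96765018]]
dark [  0   0  40  40 692] [332.1 184.4] [0.6575 0.0568 0.018 ]
dark [ 17  15  14  13 140] [340.2 186.3] [0.6649 0.0559 0.018 ]
blob (np.int64(337), np.int64(183)) [ 27  25  33  34 908] [339.7 184.5] [0.6649 0.0562 0.012 ]
```

```bash
python3 - <<'E'
from h import *
st();go([.6649,.0555,.0165],96.85)
E
```

```text
t 28.58 tcp [0.6491 0.0382 0.1279] ang 96.86 F [-0.6 -0.6 -0.6] w 0.0511 j7 -0.3
shift [0.103 0.118 0.743] turn [0.     0.0003 0.    ]
```

Emit:
send_rows:
  deltas:
    - [0.6,0.103,0.118,0.2,0,0,0]
    - [0.6,0.103,0.118,0.45,0,0,0]
    - [0.6,0.103,0.118,0.65,0,0,0]
    - [0.6,0.103,0.118,0.72,0,0,0]
    - [0.6,0.103,0.118,0.743,0,0,0]
    - [0.6,0.103,0.118,0.743,0,0,0]
    - [0.6,0.103,0.118,0.743,0,0,0]
    - [0.4,0.103,0.118,0.743,0,0,0]
    - [0,0.103,0.118,0.743,0,0,0]
    - [0,0.103,0.118,0.743,0,0,0]
    - [0,0.103,0.118,0.743,0,0,0]
    - [0,0.103,0.118,0.743,0,0,0]
    - [0,0.103,0.118,0.743,0,0,0]
  squeeze: 30

```text
clock: 29.67
tcp_pos: [0.6663, 0.057, 0.0184]
orientation: [2.082, 2.349, 0.003]
contact_force: [-0.2, -0.2, 6.9]
grip_width: 0.0283
```

```bash
python3 - <<'E'
from h import *
st();go([.4793,.1945,.12],96.85)
E
```

```text
t 29.67 tcp [0.6663 0.057  0.0184] ang 96.91 F [-0.2 -0.2  6.9] w 0.0283 j7 -0.38
shift [ 1.059 -1.125 -0.681] turn [0.001  0.0001 0.0003]
```

Emit:
send_rows:
  deltas:
    - [0,0,0,-0.1,0,0,0]
    - [0,0,0,-0.3,0,0,0]
    - [0,0,0,-0.55,0,0,0]
    - [0,0.2,-0.1,-0.68,0,0,0]
    - [0,0.4,-0.3,-0.68,0,0,0]
    - [0,0.6,-0.5,-0.68,0,0,0]
    - [0,0.8,-0.7,-0.68,0,0,0]
    - [0,0.95,-0.9,-0.68,0,0,0]
    - [0,0.95,-0.9,-0.68,0,0,0]
    - [0,0.95,-0.9,-0.68,0,0,0]
    - [0,0.95,-0.9,-0.68,0,0,0]
    - [0,0.95,-0.9,-0.68,0,0,0]

```text
clock: 30.67
tcp_pos: [0.5153, 0.1813, 0.1189]
orientation: [2.085, 2.348, 0.002]
contact_force: [-0.2, -0.5, 0.1]
grip_width: 0.0277
```

```bash
python3 - <<'E'
from h import *
st();go([.4793,.1945,.0195],96.85)
E
```

```text
t 30.67 tcp [0.5153 0.1813 0.1189] ang 96.8 F [-0.2 -0.5  0.1] w 0.0277 j7 -0.62
shift [ 0.116 -0.229  0.662] turn [ 0.0006  0.0001 -0.0003]
```

Emit:
send_rows:
  deltas:
    - [0,0.116,-0.15,0,0,0,0]
    - [0,0.116,-0.229,0.05,0,0,0]
    - [0,0.116,-0.229,0.2,0,0,0]
    - [0,0.116,-0.229,0.4,0,0,0]
    - [0,0.116,-0.229,0.55,0,0,0]
    - [0,0.116,-0.229,0.63,0,0,0]
    - [0,0.116,-0.229,0.645,0,0,0]
    - [0,0.116,-0.229,0.645,0,0,0]
    - [0,0.116,-0.229,0.645,0,0,0]

```text
clock: 31.42
tcp_pos: [0.4786, 0.1956, 0.0222]
orientation: [2.084, 2.35, 0.002]
contact_force: [-0.4, -0.2, -0.1]
grip_width: 0.0281
```

```bash
python3 - <<'E'
from h import *
st();go([.4793,.1945,.0186],96.85)
E
```

```text
t 31.42 tcp [0.4786 0.1956 0.0222] ang 96.88 F [-0.4 -0.2 -0.1] w 0.0281 j7 -0.79
shift [-0.008  0.004  0.024] turn [ 0.0005 -0.0001  0.0002]
```

Emit:
send_rows:
  deltas:
    - [0,-0.008,0.004,0.015,0,0,0]
    - [0,-0.008,0.004,0.024,0,0,0]
    - [0,-0.008,0.004,0.024,0,0,0]
    - [0,-0.008,0.004,0.024,0,0,0]
    - [0.4,-0.008,0.004,0.024,0,0,0]
    - [0.5,-0.008,0.004,0.024,0,0,0]
    - [0.5,-0.008,0.004,0.024,0,0,0]
    - [0.5,-0.008,0.004,0.024,0,0,0]
    - [0.5,-0.008,0.004,-0.2,0,0,0]
    - [0.5,-0.008,0.004,-0.5,0,0,0]
    - [0.6,-0.008,0.004,-0.8,0,0,0]
    - [0.6,-0.3,0.004,-1,0,0,0]
    - [0.6,-0.6,0.004,-1,0,0,0]
    - [0.6,-0.8,0.004,-1,0,0,0]
    - [0.6,-0.8,0.004,-1,0,0,0]
    - [0.6,-0.8,0.004,-1,0,0,0]
    - [0.6,-0.8,0.004,-1,0,0,0]

```text
clock: 32.83
tcp_pos: [0.4924, 0.0765, 0.1713]
orientation: [-2.084, -2.35, -0.0]
contact_force: [-0.4, 0.9, -0.4]
grip_width: 0.0513
```

Emit:
send_rows:
  deltas:
    - [0.6,-0.4,0,-0.4,0,0,0]
    - [0.6,-0.7,0,-0.7,0,0,0]
    - [0.6,-0.7,0,-0.7,0,0,0]
    - [0.6,-0.7,0,-0.7,0,0,0]
    - [0.6,-0.7,0,-0.7,0,0,0]
    - [0.6,-0.7,0,-0.7,0,0,0]
    - [0.6,-0.7,0,-0.7,0,0,0]

```text
clock: 33.42
tcp_pos: [0.5046, -0.0255, 0.2752]
orientation: [-2.078, -2.354, 0.001]
contact_force: [-0.2, 0.7, -0.2]
grip_width: 0.0512
```

```bash
python3 - <<'E'
from h import *
import pickle
f=grab('wrist','w16.png');st();pickle.dump({k:np.array(f[k]) for k in f},open('w16.pkl','wb'))
dark(f,[.4793,.1933,.019],15,.019,80);dark(f,[.4975,.0395,.041],14,.041,80);dark(f,[.509,-.047,.0466],20,.0466,60);dark(f,[.5175,-.127,.035],12,.035,80)
s=grab('scene','s5.png')
a=cv2.cvtColor(f['pixels'],cv2.COLOR_RGB2BGR);b=cv2.cvtColor(s['pixels'],cv2.COLOR_RGB2BGR)
p=proj(f,[[.479,.193,.01],[.5175,-.127,.01]]);print(p)
cr=cv2.resize(a[:300,220:420],(400,600));sc=cv2.resize(b[130:280,150:470],(400,188))
sc2=cv2.resize(b[150:250,255:405],(400,267))
m=np.zeros((600,800,3),np.uint8);m[:,:400]=cr;m[:188,400:]=sc;m[200:467,400:]=sc2
cv2.imwrite('pics/fin.png',m)
E
```

```text
t 33.47 tcp [ 0.5044 -0.0254  0.2749] ang 97.15 F [ 0.1  0.4 -0.5] w 0.0509 j7 -0.06
dark [  0   0  12  28 125] [309.7 125. ] [0.4825 0.0389 0.041 ]
dark [18  0 10  9 35] [331.5 114.2] [0.5085 0.0554 0.041 ]
dark [  9   8  12  13 117] [321.6 125.9] [0.4979 0.0396 0.041 ]
dark [21 21  7  7 27] [332.  137.1] [0.5129 0.0274 0.041 ]
dark [ 11  12  19  17 243] [322.  192.9] [ 0.5092 -0.0469  0.0466]
dark [ 9 10  7  6 32] [320.9 244.2] [ 0.5179 -0.1275  0.035 ]
[[321.90967559  -4.23279894]
 [320.71632185 237.05411702]]
```

View pics/fin.png

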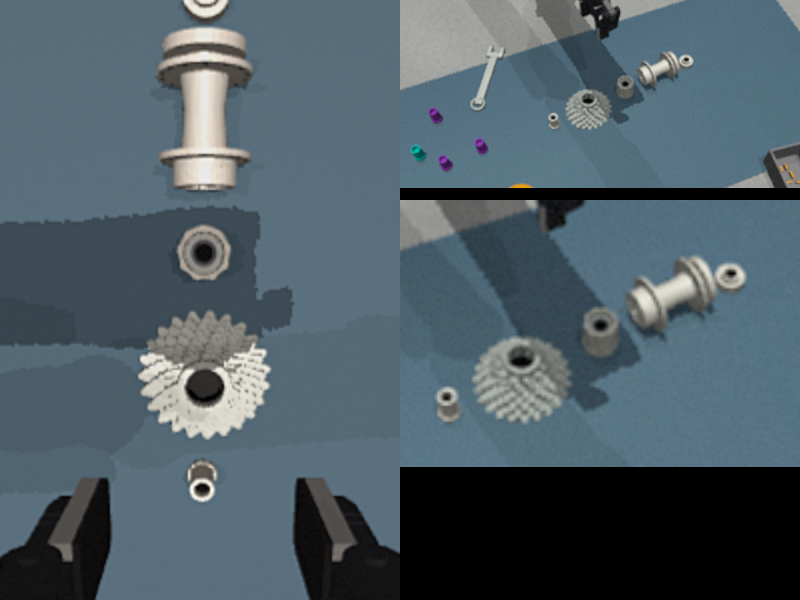

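```bash
python3 - <<'E'
from h import *
import pickle
f=pickle.load(open('w16.pkl','rb'))
print('disc edge',ray(f,(322,14.5),.057),'cap near edge',ray(f,(322,8),.014))
s=grab('scene');print(proj(s,[.4793,.1933,.019]));dark(s,[.4793,.1933,.019],8,.019,110)
P=np.array([[.4979,.0396],[.5092,-.0469],[.5179,-.1275]]);c=np.array([.48822,.11887]);d=np.array([.1192,-.99287])
print(((P-c)@d).round(4),((P-c)@np.array([d[1],-d[0]])).round(4))
E
```

```text
disc edge [0.48336628 0.15793112 0.057     ] cap near edge [0.48090444 0.17869029 0.014     ]
[[378.55774413 176.72814269]]
dark [  0   0  16  16 127] [379.8 175.3] [0.4761 0.1988 0.019 ]
[0.0799 0.1671 0.2482] [-0.0002 -0.0011 -0.0001]
```

```bash
python3 -c "
from bench import r
r.hand_in()"
```

```text
the job is handed in; nothing more can be done
```

The parts are laid out along the hub's axis and the job is handed in. From the drive side outwards they are freehub body, cassette with the lockring on top, then the silver long end cap. The short end cap is on the disc side.

**Last checks, from the overhead wrist camera:**
- **Line:** the freehub, cassette and long cap are within about 1 mm of the hub's axis.
- **Gaps:** about 22 mm from hub to freehub, and about 20–21 mm at the others.
- **Lockring:** its centre matched the cassette's outline centre to within 1 mm, and its bore was still on that centre in the last picture.
- **Left alone:** the purple and turquoise look-alikes, the hub and the wrench were where they started in the final picture. I never gripped or worked next to the tape roll, tub or bottle, though I did not check them at the end.

**What went wrong or disagreed:**
- The long cap first landed about 5 mm off the line. I gripped it again and moved it into place.
- Camera and arm readings differed by 2–3 mm along the hub's axis.
- In the scene camera the short cap read 5–6 mm farther out, but that view is coarse at that spot, so I trusted the closer view (about 21 mm gap).

It finished at about 34 s of the 128 s allowed.

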